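# Set the welding jig's sprung clamp half open on its swing stop

### The job

Get the blue tack-welding jig ready for its next piece with the fingertips (nothing needs gripping): tip the red swing stop forward so that it falls onto the slide's steel cross bar, then push the yellow plate of the sprung clamp slide back, well past half way, and release it, so that it springs back and latches half open against the end of the red stop. Leave the loose things on and beside the jig standing where they are, not lifted or shoved about, and finish clear of everything.

Things in the scene. Friction and masses are not known exactly. Their poses are not given: they have to be found in the camera images.
- jig: Jig fixed to the bench: blue base plate 320 x 190 x 12 mm, origin on the bench under the slide's centre line. Its level x axis is the way the slide is pushed in (away from the robot, turned up to 0.45 rad either way), y left, z up. A steel fence, 52 mm high, crosses at x = -124 mm. Only the yellow plate and the red stop rise above 62 mm.
- push_face (a point): Centre of the face to push on the slide's upright yellow plate, 58 mm above the bench; moves with the slide; push along jig +x. The plate is 50 mm wide (jig y), 10 mm thick, 33 to 75 mm above the bench. In front of it the aluminium slide (top 33 mm above the bench) reaches 95 mm towards the fence: room above it for fingertips.
- slide (a joint): Slide travel along jig +x, m: 0 = fully out, 0.060 = end of travel. Spring force back 4.5 N at 0, 13.5 N at 0.060, damped 40 N per m/s. With the red stop lowered, the stop's end drops in front of the cross bar once the slide is past about 0.034, and on release it latches at about 0.033. Not pushed past, or with the stop laid back, it returns to 0.
- stop (a joint): Angle of the red swing stop, rad, about its pivot (along jig y): 1.58 to 2.0 at the start (leaning back towards the robot), 1.57 upright, 0 level and pointing along jig +x. Friction holds it anywhere between about 1.1 and 2.1; below about 0.9 it falls by itself onto the slide's cross bar and rests at about 0.1. Once the slide has passed it drops to -0.13.
- stop_pivot (a point): Pivot of the red swing stop at the middle of its width, 50 mm above the bench, fixed to the jig at jig (x, y) = (-55, +53) mm. A bracket 24 mm long, 60 mm above the bench, stands beside it on its +y side.
- stop_tip (a point): Centre of the free end of the red bar, 78 mm from the pivot. The bar is 16 mm wide (jig y), 10 mm thick; about 1 N at the tip swings it. Upright, its end is 128 mm above the bench. To tip it over, push its robot-side face towards jig +x.
- cross_bar (a point): Top centre of the part of the slide's steel cross bar that the red stop falls on, 50 mm above the bench, just behind the yellow plate; the bar is 20 mm long in jig x and sticks out sideways to jig y = +62 mm. Moves with the slide.
- torch_cup: Bystander: small pink ceramic torch cup, 20 mm diameter, 45 mm tall, standing on the jig's base plate on the -y side of the slide; origin centre of its underside.
- angle_piece: Bystander: bright steel angle offcut, 80 x 50 mm foot, 50 mm tall, lying left of the jig; origin centre of its underside.
- chip_hammer: Bystander: hammer about 240 mm long lying right of the jig; origin under the middle of the tool.
- spray_can: Bystander: green and white spray can, 60 mm diameter, 160 mm tall, standing beyond and left of the jig; origin centre of its underside.
- magnet_square: Bystander: orange triangular magnetic square, 70 x 22 mm, 70 mm tall, standing on the bench right beside the jig; origin centre of its underside.

How it is judged:
On the way, in this order (a step that is already met when the one before it is completed fails the run):
1. the red stop has been tipped forward and rests on the slide's cross bar, the slide still out (value of joint stop below 0.3 rad and value of joint slide below 0.02 m), for 0.2 s.
2. the slide has been pushed in past the stop, which has dropped in front of the cross bar (value of joint slide above 0.036 m and value of joint stop below -0.05 rad), for 0.05 s.
At the end, for the whole second after the job is handed in: The slide stands still at half travel, 29 to 35.5 mm in, held by the red stop, which is fully down (below -0.05 rad) (value of joint slide between 0.029 and 0.0355 m and value of joint stop below -0.05 rad and velocity of joint slide between -0.005 and 0.005 m/s); the robot touches nothing.
It fails at once if a bystander is moved by more than 25 mm, lifted or knocked over (distance of any of torch_cup, angle_piece, chip_hammer, spray_can, magnet_square from where it was at the start of the episode above 0.025 m or angle between any of torch_cup, spray_can's own z axis and vertical above 0.5 rad).
It also fails if it takes over 38 s, if anything falls off the work surface, if the arm or the gripper's body presses on something with over 40 N, if the wrist force passes 120 N, or if a joint passes its speed limit or range.

### The arm

A 6-joint arm with a two-finger parallel gripper is mounted at the origin on the work surface. World frame = base frame: x ahead of the robot, y to its left, z up, the work surface at z = 0. Lengths are in m, angles in rad, forces in N, time in s.
With the tool pointing down it reaches from about 0.35 to 0.85 m from the base axis. Payload 8.1 kg.
Tool frame: the origin (TCP) lies at the very end of the fingers, on their centre line; the grasp point (between the pads) lies 19 mm behind it; z points along the fingers, y is the line along which they close (so a half turn about z gives the same grasp; the last joint's range is limited). The gripper opens to 93 mm and grips with 3 to 60 N. Pads are 15 mm wide; open, the fingers measure 128 mm over their backs; the gripper's body (75 mm by 188 mm) begins 65 mm behind the grasp point.
Start: joints at [1.153, 0.13, 1.488, -0, 1.523, -0.085], TCP at [0.196, 0.567, 0.219] pointing down, gripper open.
Joint ranges: [-2.96, 2.96], [-0.89, 2.26], [0.02, 2.5], [-1.34, 4.48], [0, 2.73], [-2.66, 2.66]. Speed limits (rad/s): [2.39, 2.39, 2.79, 3.14, 3.14, 3.14].

### API

Orientations are given as a rotation vector (axis times angle).
In Python, from plant import bot, cams gives the robot as it stands. The module is installed in compiled form; this text tells all that it offers.
- The arm moves only by the shell command python3 -m crank 'ROWS' [OPENING]. ROWS is JSON, a list of rows, each a list of 2 entries, a list of its own where there are three numbers: the shift along the tool's x, y, z in cm, then the turn, a rotation vector about the tool's x, y, z in rad. A call has 1 to 8 rows; each row is the pose to reach, as a shift and turn from the pose commanded when the call began, along the tool's axes at that moment; what a row does not reach only later rows make up. A row lasts 1/8 s, in which the tool goes at most 62.5 mm and 10.7 degrees, less where a joint would pass 70% of its speed; a pose out of reach is approached as far as the arm can. A call with a gripper value outside its range is refused whole. OPENING is the gripper's target within -1 to 1 (fully open at 1, half-way at 0, shut at -1), set as the call begins (- or left out, the last holds). The fingers move at their own pace and stop on an object; the grip force is fixed at half the most. Time passes only in rows, so rows that repeat a pose let the fingers close. It gives the time, the measured TCP pose, the force, the opening and the grip force at its end, in the units of the state.
- bot.read_state(): the state, without advancing time (a new reading comes with each control period).
- cams.snapshot(name): name is "side" or "top"; returns the picture (400x640x3 uint8, red, green, blue); there is no depth.
- cams.calibration(name): a dict with "mtx" (3x3 intrinsics, pixels), "k1" (the pictures are not rectified: a ray, as slopes to the right and down, at radius r is drawn at 1 + k1 r^2 times it, then the intrinsics apply), "origin" and "orientation" of the camera in the world. Camera axes: x right, y down, z forward; pixel columns grow to the right and rows downward; lengths in m; the calibration is good to about 2 mm. A picture is of the moment at which its call begins. calibration takes no time and is no camera call.
- bot.finish_job(): hands the job in; it is judged then, once.
Trained networks look in the newest picture that a camera, given by its name, has taken for a name from the list of things; names that differ only in an ending like _2 or _b are one class to them, and where a whole thing is asked for, a point or a joint stands for the part that bears it (a point fixed in the world has none). Each returns a list of dicts, best first, with "score" (0 to 1); they miss things now and then, are a little off and sometimes report something else, mostly with a low value. They report only what shows in the picture. A call takes as long as a camera call.
- cams.recognise(name, camera): "location" ([column, row] in pixels, amid what is visible of it).
The state is a dict: "clock": time; "joints": joint angles; "qvel": joint speeds; "effort": joint torques, N m; "position": TCP position; "orientation": TCP orientation; "wrist_force": force on the tool from outside, world axes, zero at the start; "wrist_torque": the same for the moment, N m; "finger_gap": finger opening in m; "grip_force": force on a finger pad.
Only numpy, scipy, OpenCV 4.12 (cv2) and the standard library are available. Lean on these libraries where they do the work, as an engineer would, in place of code of your own. Each camera call takes 0.05 s, during which the arm holds its last target. There are 200 camera calls.

## Working session

There is one attempt and no reset: what is moved stays moved. The work goes in short steps, Python scripts to look and compute and a shell command to move; the robot and the scene stay as the last step left them, time stands still between calls to the robot, and variables do not carry over. Pictures are saved under pics/ and viewed, at most 10 in all, crops included, and the job is handed in when it is done.

```bash
mkdir -p pics; python3 - <<'E'
from plant import bot,cams
import cv2,numpy as np
s=bot.read_state();print(s)
for n in("side","top"):
    im=cams.snapshot(n);cv2.imwrite(f"pics/{n}0.png",im[:,:,::-1]);print(n,cams.calibration(n))
    for t in["push_face","stop_tip","stop_pivot","cross_bar","torch_cup","jig","magnet_square","spray_can"]:
        print(t,[(np.round(d["location"],1).tolist(),round(d["score"],2)) for d in cams.recognise(t,n)][:2])
E
```

```text
{'clock': 0.0, 'joints': array([ 1.15261054e+00,  1.31135999e-01,  1.48924738e+00, -3.35389211e-05,
        1.52300534e+00, -8.54136697e-02]), 'qvel': array([ 0.00268414,  0.00059583,  0.00113067,  0.00011646, -0.00101839,
        0.00020793]), 'effort': array([ 1.22744590e-03, -5.59825945e+01, -4.91784060e+01,  7.70315691e-02,
        3.48472770e-02, -1.80447287e-04]), 'position': array([0.19576967, 0.56657267, 0.21762   ]), 'orientation': array([-5.20237251e-01, -3.09779639e+00,  2.74503507e-03]), 'wrist_force': array([-0.23269203, -0.21733754, -0.52073316]), 'wrist_torque': array([-0.00764592,  0.05601649, -0.05840363]), 'grip_force': 0.0, 'finger_gap': 0.09329484635132387}
side {'mtx': array([[489.63686487,   0.        , 321.57105391],
       [  0.        , 489.63686487, 195.23437426],
       [  0.        ,   0.        ,   1.        ]]), 'k1': 0.048423506273652835, 'origin': array([ 0.22380604, -0.54627771,  0.91674667]), 'orientation': array([-2.35389261,  0.7378928 , -0.28479955])}
push_face [([265.7, 213.9], 0.77), ([306.8, 127.0], 0.69)]
stop_tip [([245.4, 180.8], 0.55), ([29
[... 190 characters left out ...]
8), ([353.6, 296.6], 0.23)]
spray_can [([306.1, 124.6], 0.93)]
top {'mtx': array([[366.73538239,   0.        , 317.45692113],
       [  0.        , 366.73538239, 197.85013231],
       [  0.        ,   0.        ,   1.        ]]), 'k1': 0.01881959584490975, 'origin': array([0.51058143, 0.03678686, 1.03402619]), 'orientation': array([-2.12983679,  2.19149574, -0.13851995])}
push_face [([295.1, 234.1], 0.87), ([272.6, 243.1], 0.53)]
stop_tip [([276.0, 240.7], 0.58)]
stop_pivot [([307.3, 223.4], 0.61)]
cross_bar [([297.7, 229.6], 0.84)]
torch_cup [([332.5, 226.7], 0.59)]
jig [([304.0, 222.6], 0.58)]
magnet_square [([359.0, 215.6], 0.77), ([296.1, 234.4], 0.36)]
spray_can [([239.1, 162.3], 0.85)]
```

```bash
python3 - <<'E'
import cv2
a=cv2.imread("pics/side0.png")[90:330,150:450];b=cv2.imread("pics/top0.png")[110:330,190:430]
cv2.imwrite("pics/c1.png",cv2.resize(a,None,fx=2.5,fy=2.5,interpolation=2));cv2.imwrite("pics/c2.png",cv2.resize(b,None,fx=2.7,fy=2.7,interpolation=2))
E
```

```text
(no output)
```

View pics/c1.png

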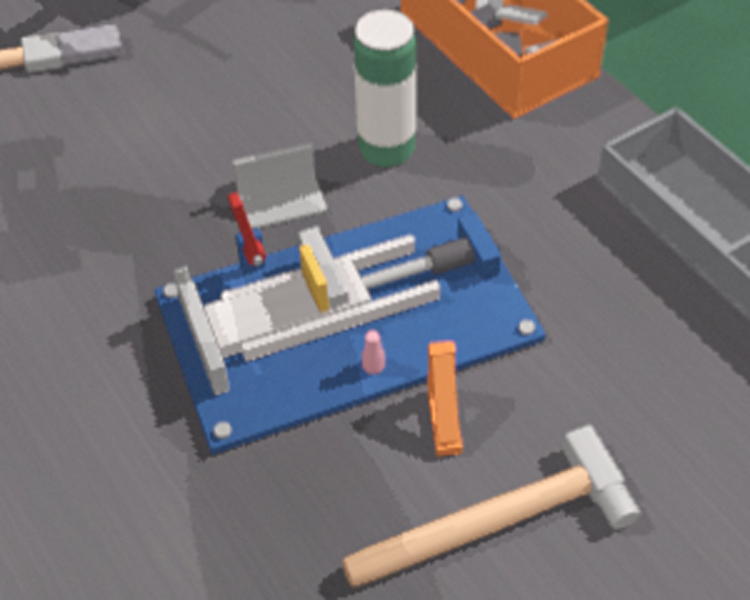

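View pics/c2.png

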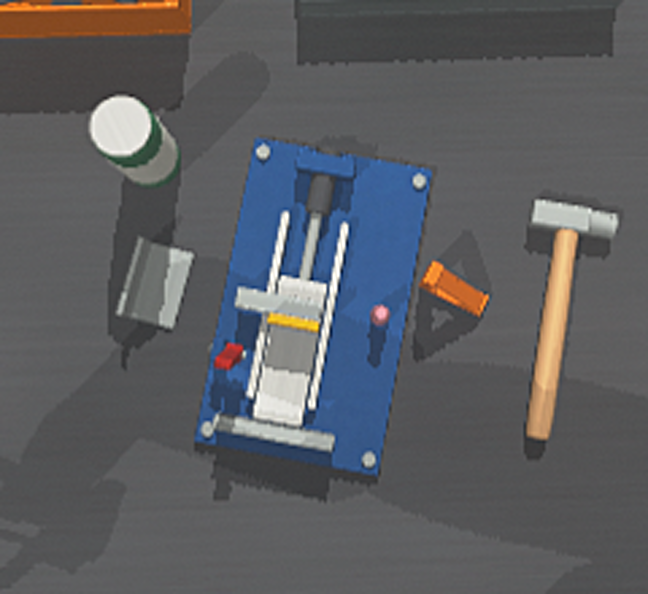

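The pictures show the jig yawed slightly to the right. In the top crop, the base plate corners are at (257,138), (435,168), (378,478) and (195,447), the fence top is at (217,423) to (334,442), and the red stop is near (230,355). In the side crop, the stop runs from its pivot at (258,255) to its tip at (236,200).

```bash
cat >h.py <<'E'
import numpy as np,cv2
from scipy.spatial.transform import Rotation as R
from plant import bot,cams
C={n:cams.calibration(n) for n in("side","top")}
def proj(n,P):
    c=C[n];p=R.from_rotvec(c["orientation"]).inv().apply(np.atleast_2d(P)-c["origin"])
    q=p[:,:2]/p[:,2:];q=q*(1+c["k1"]*(q**2).sum(1,keepdims=True))
    return q*c["mtx"][0,0]+c["mtx"][:2,2]
def ray(n,u):
    c=C[n];q0=(np.array(u)-c["mtx"][:2,2])/c["mtx"][0,0];q=q0
    for _ in range(8): q=q0/(1+c["k1"]*(q@q))
    return R.from_rotvec(c["orientation"]).apply([*q,1])
def atz(n,u,z):
    d=ray(n,u);o=C[n]["origin"];return o+d*(z-o[2])/d[2]
def jw(p,P): # jig->world
    x,y,a=p;P=np.atleast_2d(P);c,s=np.cos(a),np.sin(a)
    return np.c_[x+c*P[:,0]-s*P[:,1],y+s*P[:,0]+c*P[:,1],P[:,2]]
E
python3 - <<'E'
from h import *
from scipy.optimize import least_squares
T=lambda u:np.array(u)/2.7+[190,110]; S=lambda u:np.array(u)/2.5+[150,90]
ct=[T(u) for u in[(257,138),(435,168),(378,478),(195,447)]]
cs=[S(u) for u in[(462,197),(547,335),(210,452),(157,292)]]
# params x,y,a, plate centre offset ox,oy, stop angle, slide plate x
def pts(v):
    ox,oy,t,px=v[3:]
    cor=[[ox+.16*i,oy+.095*j,.012] for i,j in((1,1),(1,-1),(-1,-1),(-1,1))]
    return cor,[-.055+.078*np.cos(t),.053,.05+.078*np.sin(t)],px
def f(v):
    cor,tip,px=pts(v);W=lambda P:jw(v[:3],P)
    r=[(proj("top",W(cor))-ct),(proj("side",W(cor))-cs),
       (proj("side",W([tip]))-S((236,200))),
       (proj("top",W([tip]))-T((230,355))),
       (proj("side",W([[px,0.025,.075],[px,-.025,.075]]))-[S((303,247)),S((323,284))]),
       (proj("top",W([[px,0.025,.075],[px,-.025,.075]]))-[T((268,320)),T((319,326))]),
       (proj("side",W([[-.055,.053-.008,.05]]))-S((260,258)))]
    r=np.vstack(r)
    fl=jw(v[:3],[[0,0,0]])[0]; ca,sa=np.cos(v[2]),np.sin(v[2]);e=[]
    for u in((217,421),(334,437)):   # fence top middle
        w=atz("top",T(u),.052)-fl; e.append((ca*w[0]+sa*w[1]+.124)*400)
    w=atz("top",T((238,298)),.05)-fl; e.append((-sa*w[0]+ca*w[1]-.062)*400)
    return np.r_[r.ravel(),e]
s=least_squares(f,[.45,.05,-.15,0,0,1.8,0],x_scale=.01,loss="soft_l1")
print(np.round(s.x,4));print(np.round(f(s.x),1))
np.save("v.npy",s.x)
for n,u in("top",(332.5,226.7)),("side",(299.6,230.6)): print("cup",atz(n,u,.034))
E
```

```text
[ 0.5671  0.0757 -0.2088  0.0057 -0.016   1.6906 -0.0191]
[-0.3 -0.6 -0.3  0.2  1.1 -1.   0.4 -2.2 -0.1 -0.3 -0.3  0.5 -0.4  0.5
 -2.4 -0.3  1.  -0.1 -1.7  0.9 -0.3 -0.3 -0.8  0.8  0.5 -1.4  0.5 -0.2
 -0.1  0.8 -1.5  0.6 -0.4]
cup [ 0.55326498 -0.00930499  0.034     ]
cup [ 0.55818536 -0.00532303  0.034     ]
```

```bash
cat >>h.py <<'E'
def goal(jx,jy,z):
    "cm shift in current tool axes, turn rotvec, to reach a jig-frame TCP point pointing down, tool y along jig y"
    v=np.load("v.npy");s=bot.read_state();r=R.from_rotvec(s["orientation"])
    d=r.inv().apply(jw(v[:3],[[jx,jy,z]])[0]-s["position"])*100
    best=None
    for sg in(1,-1):
        a=v[2];X=sg*np.array([np.cos(a),np.sin(a),0]);Z=np.array([0,0,-1.]);G=np.c_[X,np.cross(Z,X),Z]
        t=(r.inv()*R.from_matrix(G)).as_rotvec()
        if best is None or np.linalg.norm(t)<np.linalg.norm(best): best=t
    return np.round(d,2),np.round(best,3)
def jpose():
    v=np.load("v.npy");s=bot.read_state();d=s["position"]-[v[0],v[1],0];c,q=np.cos(v[2]),np.sin(v[2])
    return np.round([c*d[0]+q*d[1],-q*d[0]+c*d[1],d[2]],4)
E
python3 -c "
from h import *
print(goal(-.13,.053,.2),jpose(),R.from_rotvec(bot.read_state()['orientation']).as_matrix().round(2))"
```

```text
(array([-37.58, -30.67,   1.86]), array([-0.   , -0.   , -0.124])) [-0.4649  0.4038  0.2186] [[-0.95  0.33 -0.  ]
 [ 0.33  0.95 -0.  ]
 [ 0.   -0.   -1.  ]]
```

```bash
python3 -m crank '[[[-4.7,-3.8,0.2],[0,0,-0.02]],[[-9.4,-7.7,0.4],[0,0,-0.04]],[[-14.1,-11.5,0.7],[0,0,-0.06]],[[-18.8,-15.3,0.9],[0,0,-0.08]],[[-23.5,-19.2,1.1],[0,0,-0.1]],[[-28.2,-23,1.4],[0,0,-0.124]],[[-33,-27,1.6],[0,0,-0.124]],[[-37.6,-30.7,1.9],[0,0,-0.124]]]' -1; python3 - <<'E'
from h import *
print(jpose(),goal(-.13,.053,.1),bot.read_state()["finger_gap"])
a=cams.snapshot("side")[60:330,150:450];b=cams.snapshot("top")[110:330,190:430]
cv2.imwrite("pics/d1.png",np.hstack([cv2.resize(a,(400,360)),cv2.resize(b,(393,360))])[:,:,::-1])
E
```

```text
clock: 1.9
position: [0.452, 0.1522, 0.2]
orientation: [0.328, 3.123, 0.001]
wrist_force: [0.1, 0.9, 0.6]
finger_gap: 0.0173
grip_force: 0.0
[-0.1285  0.051   0.2   ] (array([ 0.16,  0.19, 10.  ]), array([ 0.001,  0.001, -0.   ])) 0.01729410247048293
```

View pics/d1.png

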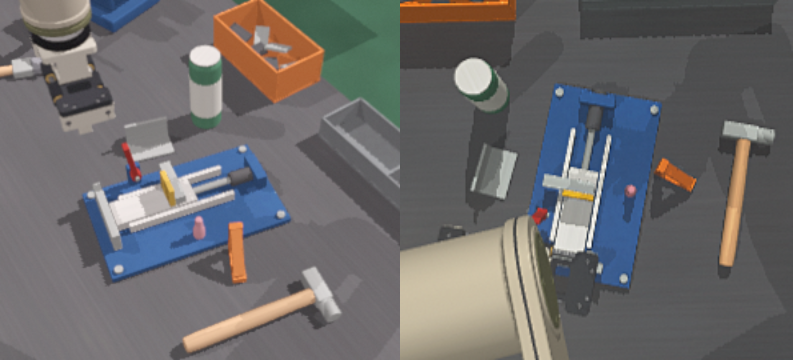

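The side half shows the fingertips near (90,130), behind the stop. The top half shows the gripper over the fence end, with the stop at (540,215). Next I lower it to 0.10 m behind the stop.

```bash
python3 -m crank '[[[0.1,0.2,3.5],[0,0,0]],[[0.2,0.2,7],[0,0,0]],[[0.2,0.2,10],[0,0,0]],[[0.2,0.2,10],[0,0,0]]]' -1; python3 - <<'E'
from h import *
s=bot.read_state();print(jpose(),proj("side",s["position"]),proj("top",s["position"]),s["finger_gap"])
a=cams.snapshot("side")[100:280,170:390]
cv2.imwrite("pics/d2.png",cv2.resize(a,None,fx=3,fy=3)[:,:,::-1])
E
```

```text
clock: 2.5
position: [0.4471, 0.1566, 0.0973]
orientation: [-0.326, -3.12, 0.002]
wrist_force: [-0.6, -0.3, 0.3]
finger_gap: 0.0005
grip_force: 0.0
[-0.1343  0.0543  0.0973] [[216.01764293 187.71064117]] [[268.98370548 269.91144834]] 0.0005166178510665836
```

View pics/d2.png

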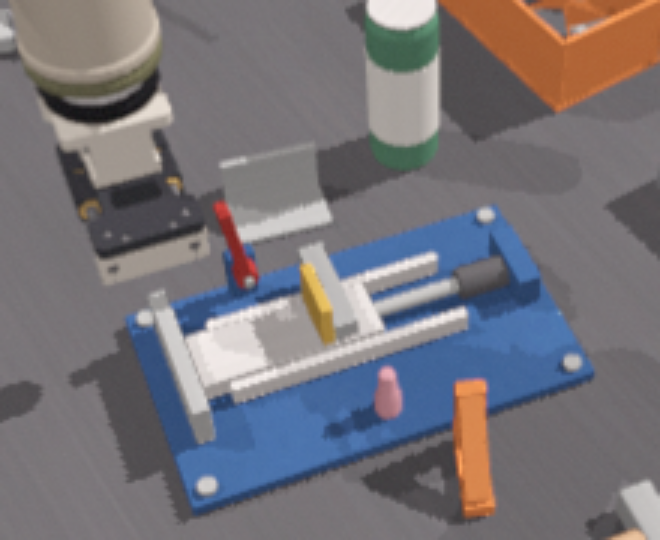

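```bash
python3 -m crank '[[[-2,-0.1,0],[0,0,0]],[[-4,-0.1,0],[0,0,0]],[[-5.5,-0.1,0],[0,0,0]],[[-7,-0.1,0],[0,0,0]],[[-8.5,-0.1,0],[0,0,0]],[[-10,-0.1,0],[0,0,0]],[[-11.5,-0.1,0],[0,0,0]],[[-12,-0.1,0],[0,0,0]]]' ; python3 -c "
from h import *
print(jpose())"
python3 -m crank '[[[3,0,0],[0,0,0]],[[6,0,0],[0,0,0]],[[9,0,0],[0,0,0]],[[9,0,-3],[0,0,0]]]'; python3 - <<'E'
from h import *
s=bot.read_state();print(jpose(),goal(-.07,0,.06))
a=cams.snapshot("side")[100:280,170:390];b=cams.snapshot("top")[110:330,190:430]
cv2.imwrite("pics/d3.png",np.hstack([cv2.resize(a,(440,360)),cv2.resize(b,(360,330))[:, :] if 0 else cv2.resize(b,(360,360))])[:,:,::-1])
E
```

```text
clock: 3.55
position: [0.5676, 0.1303, 0.0996]
orientation: [0.328, 3.124, 0.0]
wrist_force: [0.2, 0.1, -0.5]
finger_gap: 0.0003
grip_force: 0.0
[-0.0109  0.0536  0.0996]
clock: 4.05
position: [0.474, 0.1492, 0.1265]
orientation: [-0.325, -3.117, 0.003]
wrist_force: [0.6, -0.2, 0.6]
finger_gap: 0.0006
grip_force: 0.0
[-0.1063  0.0527  0.1265] (array([-3.67, -5.25,  6.64]), array([-0.003, -0.007,  0.001]))
```

View pics/d3.png

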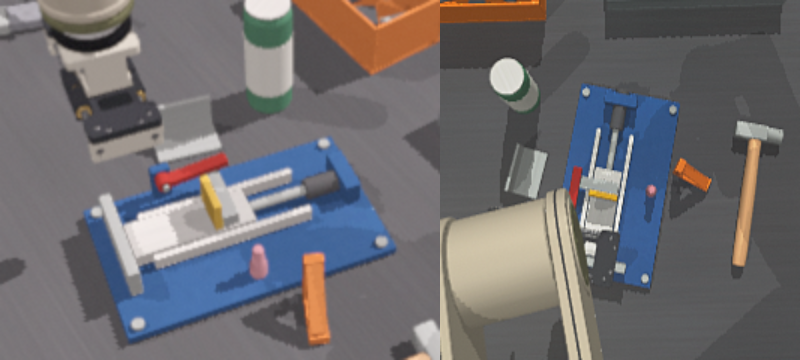

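The side half shows the red stop down, from (165,185) to (225,160), resting on the cross bar, with the slide still out. Next I go in front of the yellow plate.

```bash
python3 -m crank '[[[-1.5,-2.6,0],[0,0,0]],[[-3.7,-5.3,0],[0,0,0]],[[-3.7,-5.3,0],[0,0,0]],[[-3.7,-5.3,4],[0,0,0]],[[-3.7,-5.3,7.6],[0,0,0]],[[-3.7,-5.3,7.6],[0,0,0]]]'; python3 - <<'E'
from h import *
s=bot.read_state();print(jpose(),goal(.0225,0,.05))
a=cams.snapshot("side")[100:280,170:390]
cv2.imwrite("pics/d4.png",cv2.resize(a,None,fx=3,fy=3)[:,:,::-1])
E
```

```text
clock: 4.9
position: [0.5005, 0.0901, 0.0502]
orientation: [-0.326, -3.118, 0.002]
wrist_force: [0.1, -0.1, 0.8]
finger_gap: 0.0006
grip_force: 0.0
[-0.0682  0.0003  0.0502] (array([-9.07, -0.03, -0.04]), array([-0.002, -0.007,  0.   ]))
```

View pics/d4.png

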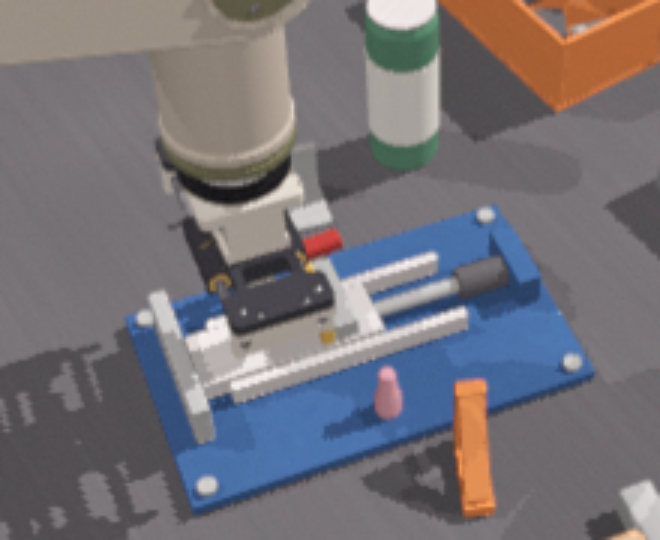

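The fingers are in front of the yellow plate, which is partly hidden at (325,335), and the stop end shows at (322,243). I'll push most of the way and use the force to judge travel.

```bash
python3 -m crank '[[[-2,0,0],[0,0,0]],[[-3.5,0,0],[0,0,0]],[[-4.7,0,0],[0,0,0]],[[-5.7,0,0],[0,0,0]],[[-6.7,0,0],[0,0,0]],[[-7.5,0,0],[0,0,0]],[[-8.2,0,0],[0,0,0]],[[-8.2,0,0],[0,0,0]]]'; python3 -m crank '[[[0,0,0],[0,0,0]],[[0,0,0],[0,0,0]]]'; python3 - <<'E'
from h import *
s=bot.read_state();print(jpose(),s["wrist_force"])
a=cams.snapshot("side")[100:280,170:390]
cv2.imwrite("pics/d5.png",cv2.resize(a,None,fx=3,fy=3)[:,:,::-1])
E
```

```text
clock: 5.95
position: [0.5834, 0.0736, 0.0558]
orientation: [-0.327, -3.122, -0.001]
wrist_force: [-11.2, 1.6, 8.0]
finger_gap: 0.0007
grip_force: 5.9
clock: 6.2
position: [0.5831, 0.0737, 0.0558]
orientation: [-0.326, -3.122, -0.001]
wrist_force: [-12.3, 1.6, 7.4]
finger_gap: 0.0006
grip_force: 5.9
[0.016  0.0014 0.0558] [-12.2762309    1.58215476   7.44120714]
```

View pics/d5.png

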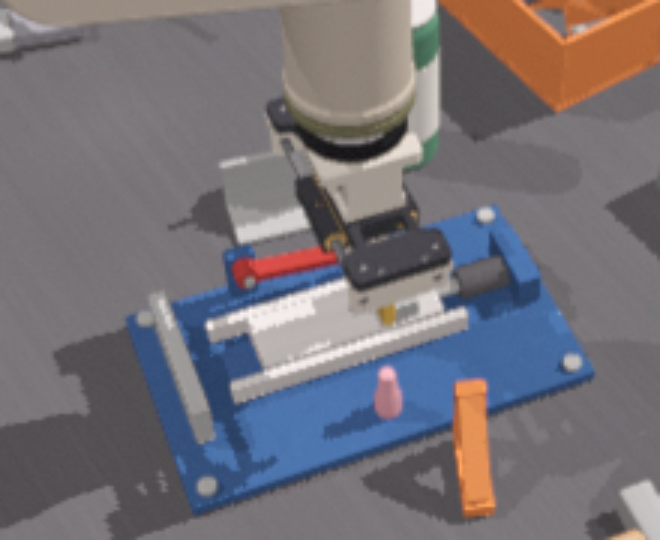

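The slide is well in: about 12 N, which is roughly 50 mm of travel. The stop is lowered, from (245,270) to (335,258). Now I release and clear.

```bash
python3 -m crank '[[[1,0,0],[0,0,0]],[[2,0,0],[0,0,0]],[[3.5,0,0],[0,0,0]],[[5,0,0],[0,0,0]],[[5.5,0,-4],[0,0,0]],[[6,0,-9],[0,0,0]],[[9,0,-14],[0,0,0]],[[14,0,-16],[0,0,0]]]';  python3 -m crank '[[[6,0,0],[0,0,0]],[[12,0,0],[0,0,0]],[[12,0,0],[0,0,0]],[[12,0,0],[0,0,0]]]'; python3 - <<'E'
from h import *
s=bot.read_state();print(jpose(),s["wrist_force"])
a=cams.snapshot("side")[100:280,170:390];b=cams.snapshot("top")[110:330,190:430]
cv2.imwrite("pics/d6.png",np.hstack([cv2.resize(a,(440,360)),cv2.resize(b,(360,360))])[:,:,::-1])
E
```

```text
clock: 7.25
position: [0.4492, 0.1023, 0.2199]
orientation: [0.327, 3.116, 0.003]
wrist_force: [-0.4, -0.2, -0.8]
finger_gap: 0.001
grip_force: 0.0
clock: 7.75
position: [0.3308, 0.127, 0.2156]
orientation: [0.326, 3.12, 0.002]
wrist_force: [-0.6, -0.7, 0.2]
finger_gap: 0.0009
grip_force: 0.0
[-0.2418  0.0013  0.2156] [-0.61510228 -0.71131217  0.18824961]
```

View pics/d6.png

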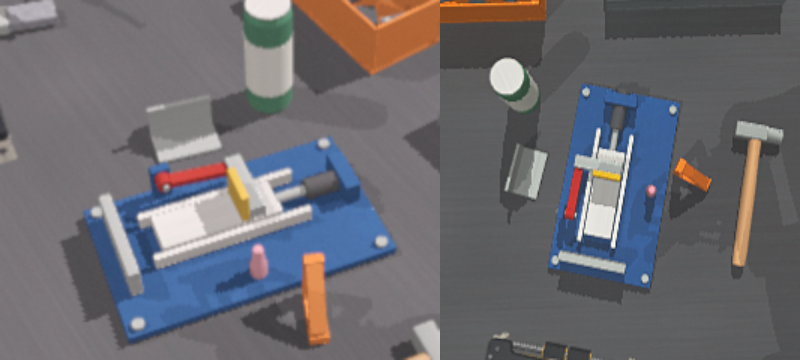

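The slide has latched half open: the yellow plate moved from (210,200) to (237,193) in the side half. The red stop's end sits against the cross bar at (228,172), the bystanders are unmoved, and the arm is clear.

```bash
python3 -c "
from plant import bot
print(bot.finish_job())"
```

```text
the job is handed in; nothing more can be done
None
```

The job is handed in: in the last picture the red stop is down and the slide has sprung back and latched half open against its end, with the loose things in place and the arm clear; the hand-in returned no verdict.

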